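# Test a burner flame detector in the test set

## Task

Test the burner flame detector: raise the test set's lid to just past upright, about 105 degrees from closed, and leave it standing there by itself. Then take from the rack the detector whose head is a flat grip bar, enter its two lugs in the slots of the test socket, push it fully home against the spring and turn it a quarter turn clockwise, seen from above, against the return spring to its stop. The test lamp burns only while the detector is held like that, and the springs throw it back if let go, so finish still gripping it, pressed fully home and turned; disturb nothing else on the bench.

Things in the scene. Friction and masses are not known exactly. Their poses are not given: they have to be found in the camera images.
- test_set: the test set's grey case, fixed: 170 mm deep (x) by 240 mm wide (y), 90 mm high to its rim; origin under its middle. x points from its front to the hinged far edge, z up. The deck inside is 75 mm above the bench. The lid is 170 x 240 x 26 mm, with a display inside; it covers the deck and its socket.
- lid (a joint): opening angle of the test set's lid, rad: 0 closed, 1.57 upright, 2.4 its end stop. The hinge is stiff (about 0.75 N m of friction, lid 0.4 kg) and the lid stays at any angle. It starts nearly closed, 0 to 0.15.
- lid_handle (a point): middle of the lid's bar handle: a round steel bar 10 mm thick, 90 mm long, between two posts, parallel to the hinge and 40 mm out from the lid's free edge, in the lid's plane. Pinched from above it turns between the fingers at any lid angle. Axes turn with the lid: y along the bar, x towards the hinge. 103 mm above the bench with the lid shut.
- lid_hinge (a point): middle of the hinge line, 90 mm above the bench; y along the hinge; axes turn with the lid. In these axes the handle bar's centre is 210 mm along -x and 13 mm along +z. At lid angle a the bar is thus 210 cos a - 13 sin a mm in front of the hinge (test_set's -x) and 210 sin a + 13 cos a mm above it.
- socket (a point): centre of the test socket's mouth, on top of its square 56 mm aluminium flange, 83 mm above the bench; axes as test_set, in which it lies at x -30, y +45 mm (115 mm in front of the hinge line). Round hole 26 mm in diameter with two slots 9 mm wide along +x and -x, reaching 18.5 mm from the axis; the flange is 5 mm thick.
- plunger (a joint): travel of the spring plunger down the socket, m: 0 out, 0.012 fully home. The detector's nose tip meets it 11 mm below the mouth, and is 23 mm below the mouth when home, against a hard stop. Spring 4 N at the start, 13 N home. The lugs are under the flange, free to turn, once the tip is over 18 mm down.
- drum (a joint): turn of the slotted drum under the socket's flange, which the lugs carry round, rad, clockwise seen from above: 0 at rest, 1.45 at its stop, reached when the detector has turned about 1.57 (some 0.12 rad is play). A return spring of 0.035 N m at rest to 0.14 N m at the stop turns it back if let go. Plunger, drum and flange are slick.
- detector: flame detector to test, 140 g, upright, 81 mm high. Origin at its nose tip, z up. Nose 22 mm in diameter, 26 mm long, tip rounded; two lugs on +x and -x, 6 mm wide, 5 high, 8 to 13 above the tip, out to 17 mm from the axis; flange 44 mm across at 26 to 30; body 34 mm across to 49; head: flat grip bar 44 mm along x, 14 mm along y, from 48 to 81. Same after half a turn.
- rack: grey plastic rack, fixed, 70 x 190 x 45 mm high, three pockets 37 mm across, 60 mm apart along its y; origin under its middle. Three cells, in any order and yaw, hang by their 44 mm flanges on its top, nose tips 19 mm above the bench, with 1.5 mm of play.
- round_cell: another cell in the rack, with a round knob head 33 mm in diameter, 75 mm long and no lugs; leave it alone. Origin at its nose tip.
- slim_cell: another cell in the rack, with a thin round stem 16 mm in diameter as head, 88 mm long and no lugs; leave it alone. Origin at its nose tip.
- screwdriver: screwdriver 170 mm long lying on the bench; leave it alone.
- tape: roll of tape 90 mm across, 22 mm high, lying flat; leave it alone.
- meter: multimeter 140 x 75 x 32 mm lying on its back; leave it alone.
- pliers: pliers 150 mm long lying on the bench; leave them alone.

How it is judged:
On the way, in this order (a step that is already met when the one before it is completed fails the run):
1. the lid stands by itself at 105 degrees, within 10, let go (value of joint lid between 1.658 and 2.007 rad and contact force between the fingers and test_set below 0.1 N), for 0.3 s.
2. the detector is pushed home in the socket, not yet turned (value of joint plunger above 0.0075 m and value of joint drum below 0.3 rad and horizontal distance between detector and socket below 0.005 m), for 0.05 s.
At the end, for the whole second after the job is handed in: The robot still grips the detector (over 2 N) and holds it in the socket: nose tip within 3 mm of fully home (20 mm or more below the mouth, plunger 9.5 mm or more), drum turned 1.3 rad or more against its spring, detector upright; the lid still stands at 105 degrees, within 10 (value of joint drum above 1.3 rad and value of joint plunger above 0.0095 m and z of detector in the frame of socket below -0.02 m and horizontal distance between detector and socket below 0.005 m and angle between detector's own z axis and vertical below 0.12 rad and angle between the x axis of detector and the y axis of socket, either way round below 0.3 rad and contact force between the fingers and detector above 2 N and value of joint lid between 1.658 and 2.007 rad); the arm keeps its last pose, push and grip.
It fails at once if another cell in the rack is pulled out or pushed about (distance of any of round_cell, slim_cell from where it was at the start of the episode above 0.01 m).
It fails at once if a bystander on the bench is disturbed (distance of any of screwdriver, tape, meter, pliers from where it was at the start of the episode above 0.02 m).
It also fails if it takes over 67 s, if anything falls off the work surface, if the arm or the gripper's body presses on something with over 40 N, if the wrist force passes 120 N, or if a joint passes its speed limit or range.

## Robot

A 6-joint arm with a two-finger parallel gripper is mounted at the origin on the work surface. World frame = base frame: x ahead of the robot, y to its left, z up, the work surface at z = 0. Lengths are in m, angles in rad, forces in N, time in s.
With the tool pointing down it reaches from about 0.425 to 0.95 m from the base axis. Payload 3.5 kg.
Tool frame: the origin (TCP) lies at the very end of the fingers, on their centre line; the grasp point (between the pads) lies 19 mm behind it; z points along the fingers, y is the line along which they close (so a half turn about z gives the same grasp; the last joint's range is limited). The gripper opens to 85 mm and grips with 20 to 120 N. Pads are 22 mm wide; open, the fingers measure 114 mm over their backs; the gripper's body (76 mm by 85 mm) begins 54 mm behind the grasp point. The pads swing forward as they close: fully open they stand 13 mm farther back than shut.
Start: joints at [-1.349, 0.286, 1.577, -0, 1.279, -0.15], TCP at [0.245, -0.629, 0.231] pointing down, gripper open.
Joint ranges: [-2.77, 2.77], [-0.9, 2.22], [0.21, 2.48], [-1.53, 4.67], [0.24, 2.81], [-2.84, 2.84]. Speed limits (rad/s): [2.79, 2.79, 3.14, 3.14, 3.14, 3.14].

## Interface

Orientations are given as a unit quaternion [x, y, z, w].
In Python, from plant import ctrl gives the robot as it stands.
- The arm moves only by the tool run_rows, called after "Call:" in YAML: its name, and indented under it one key for each argument. Schema: {"type":"object","properties":{"motion":{"type":"array","items":{"type":"number"},"minItems":7,"maxItems":70},"squeeze":{"type":"number"},"only":{"type":"string"},"quiet":{"type":"boolean"},"lines":{"type":"string"}},"required":["motion"],"additionalProperties":false}. motion is one flat list of numbers that holds 1 to 10 rows one after another, with no inner brackets; each row has 7 numbers: dx, dy, dz in units of 5 mm, then a rotation vector rx, ry, rz in units of 0.2 rad, then the opening from 0.0 (shut) to 1.0 (fully open); each row is the pose to reach, as a shift and turn from the pose commanded when the call began, along the tool's axes at that moment; what a row does not reach only later rows make up. A row lasts 1/8 s, in which the tool goes at most 0.0625 m and 0.188 rad, less where a joint would pass 70% of its speed; a pose out of reach is approached as far as the arm can. The fingers move at their own pace and stop on an object; squeeze is the grip in N (left out, the last holds). Time passes only in rows, so rows that do not move let the fingers close. The tool returns the time, the measured TCP pose, the force, the opening and the grip force at its end. only (a regular expression) keeps the lines of the reply that match it, lines (a string "A,B") keeps lines A to B, and quiet returns only ok. Input that does not fit is refused with a message, and nothing moves.
- ctrl.get_state(): the state, without advancing time (a new reading comes with each control period).
- ctrl.read_camera(name): name is "side" or "top" or "wrist"; returns a dict with "pixels" (480x640x3 uint8, red, green, blue), "camera_matrix" (3x3 intrinsics, pixels), "xyz" and "orientation" of the camera in the world. Camera axes: x right, y down, z forward; pixel columns grow to the right and rows downward; lengths in m; the calibration is good to about 2 mm. A picture is of the moment at which its call begins. There is no depth.
- ctrl.sign_off(): hands the job in; it is judged then, once.
The state is a dict: "time": time; "qpos": joint angles; "dq": joint speeds; "joint_efforts": joint torques, N m; "eef_pos": TCP position; "tcp_rot": TCP orientation; "contact_force": force on the tool from outside, world axes, zero at the start; "wrist_torque": the same for the moment, N m; "opening": opening from 0.0 (shut) to 1.0 (fully open); "finger_force": force on a finger pad.
Only numpy, scipy, OpenCV 4.12 (cv2) and the standard library are available. Lean on these libraries where they do the work, as an engineer would, in place of code of your own. Each camera call takes 0.05 s, during which the arm holds its last target. There are 200 camera calls.

## Working session

There is one attempt and no reset: what is moved stays moved. The work goes in short steps, Python scripts to look and compute and a tool call to move; the robot and the scene stay as the last step left them, time stands still between calls to the robot, and variables do not carry over. Pictures are saved under pics/ and viewed, at most 10 in all, crops included, and the job is handed in when it is done.

```bash
ls; mkdir -p pics; cat > h.py <<'E'
import numpy as np,cv2,pickle
from scipy.spatial.transform import Rotation as R
from plant import ctrl
def snap(n,f=None):
    c=ctrl.read_camera(n); f=f or n
    cv2.imwrite(f'pics/{f}.png',c['pixels'][:,:,::-1]); pickle.dump(c,open(f'pics/{f}.pkl','wb')); return c
def load(f): return pickle.load(open(f'pics/{f}.pkl','rb'))
def rot(c):
    o=np.array(c['orientation']); return o if o.shape==(3,3) else R.from_quat(o).as_matrix()
def ray(c,uv):
    d=rot(c)@np.linalg.solve(c['camera_matrix'],[uv[0],uv[1],1.]); return np.array(c['xyz']),d/np.linalg.norm(d)
def onz(c,uv,z):
    o,d=ray(c,uv); return o+d*(z-o[2])/d[2]
def tri(*cu):
    A=np.zeros((3,3));b=np.zeros(3);L=[]
    for c,uv in cu:
        o,d=ray(c,uv);P=np.eye(3)-np.outer(d,d);A+=P;b+=P@o;L.append((P,o))
    p=np.linalg.solve(A,b); return p,[np.linalg.norm(P@(p-o)) for P,o in L]
def proj(c,p):
    q=rot(c).T@(np.array(p)-c['xyz']); q=c['camera_matrix']@q; return q[:2]/q[2]
E
python3 - <<'E'
from h import *
for n in('side','top','wrist'):
    c=snap(n); print(n,c['xyz'],c['orientation'],c['camera_matrix'])
s=ctrl.get_state();print(s)
E
```

```text
pics
plant.py
side [ 0.27737017 -0.71357428  0.80225594] [ 0.91217098 -0.16128237  0.05504362 -0.372696  ] [[463.88811634   0.         321.8710126 ]
 [  0.         463.88811634 234.50087697]
 [  0.           0.           1.        ]]
top [ 0.4056617  -0.05888651  1.27501044] [ 0.71365667 -0.69956612  0.02910818 -0.02130998] [[550.55711797   0.         320.8161088 ]
 [  0.         550.55711797 236.79028081]
 [  0.           0.           1.        ]]
wrist [ 0.31907209 -0.60065202  0.37207561] [ 0.81550574 -0.55778289 -0.08825272  0.1266495 ] [[359.67214643   0.         317.40052666]
 [  0.         359.67214643 242.33094665]
 [  0.           0.           1.        ]]
{'time': 0.15, 'qpos': array([-1.34901696e+00,  2.87021580e-01,  1.57781444e+00,  1.79593514e-05,
        1.27858896e+00, -1.50043417e-01]), 'dq': array([ 4.30403942e-04, -2.40410644e-03, -3.10237896e-03,  3.26986225e-03,
        4.59814545e-05,  2.80664026e-04]), 'joint_efforts': array([ 3.77356173e-04, -4.06600857e+01, -2.93144721e+01, -2.00810632e-04,
        3.91221227e-03,  4.12924265e-06]), 'eef_pos': array([ 0.24513106, -0.62838383,  0.23023954]), 'tcp_rot': array([ 9.82768262e-01,  1.84839669e-01, -2.42626008e-05, -9.15878204e-04]), 'contact_force': array([-0.23411116,  0.28551137,  0.38354804]), 'wrist_torque': array([-0.01971049,  0.02160872, -0.03801832]), 'finger_force': 0.0, 'opening': 0.9987283416698344}
```

View pics/top.png

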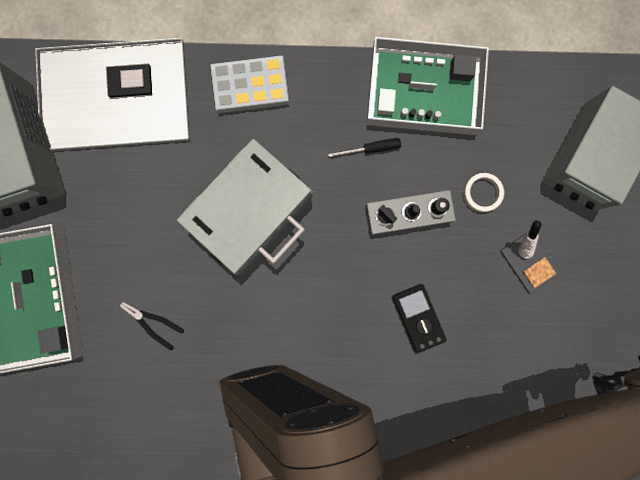

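View pics/side.png

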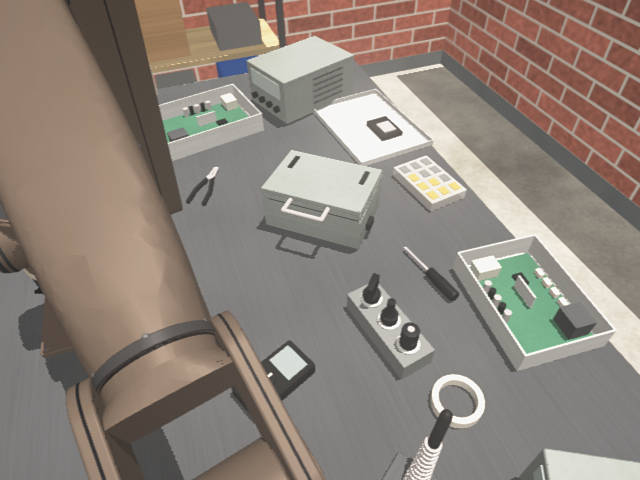

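The top view shows the test set with its handle at about (283,242), and the rack at (411,213) with the bar head at its left end (386,215). The side view shows the handle at (304,212) and the bar head at (373,284). Next I'll enlarge these areas.

```bash
python3 - <<'E'
from h import *
t=cv2.imread('pics/top.png');s=cv2.imread('pics/side.png')
def cr(im,x,y,w,h,k): return cv2.resize(im[y:y+h,x:x+w],None,fx=k,fy=k,interpolation=cv2.INTER_CUBIC)
# top: testset 170..320,130..280 ; rack 360..460,180..245 ; side testset 255..390,145..255 ; rack 340..440,265..380
o=np.zeros((600,800,3),np.uint8)
def put(im,x,y): o[y:y+im.shape[0],x:x+im.shape[1]]=im[:600-y,:800-x]
put(cr(t,170,132,150,150,2.6666),0,0)
put(cr(t,360,180,100,65,4),400,0)
put(cr(s,258,145,135,66,2.96),0,400)
put(cr(s,340,265,100,85,4),400,260)
cv2.imwrite('pics/m1.png',o)
E
```

```text
(no output)
```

View pics/m1.png

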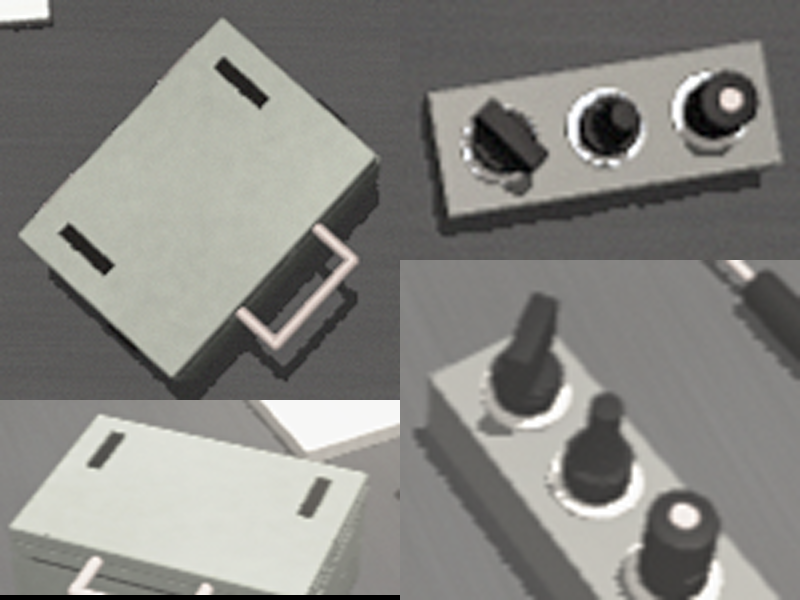

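The enlargement gives these full-image pixels, top view:
- Lid corners at (253,139), (312,192), (234.5,274) and (177.5,220).
- Handle bar ends at (303,229.5) and (273.5,261).
- Bar head centre at (387.5,214).

Next I'll triangulate.

```bash
python3 - <<'E'
from h import *
np.set_printoptions(precision=4,suppress=True)
t=load('top');s=load('side')
T=lambda x,y:(170+x/2.6667-.3,132+y/2.6667-.3)
S=lambda x,y:(258+x/2.96-.3,145+(y-400)/2.96-.3)
tt=dict(A=T(222,18),B=T(378,160),C=T(172,378),D=T(20,235)); ss=dict(A=S(368,478),B=S(310,594),C=S(12,527),D=S(100,416))
P={}
for k in tt:
    P[k],e=tri((t,tt[k]),(s,ss[k])); print(k,P[k],e)
print([np.linalg.norm(P[a]-P[b]) for a,b in('AB','BC','CD','DA')])
# handle corners: top and side
h1=tri((t,T(352,260)),(s,(326.5,218)));h2=tri((t,T(276,343)),(s,(282.5,209)))
print(h1,h2)
K=lambda x,y:(360+(x-400)/4-.4,180+y/4-.4)
q=[onz(t,K(*p),.1) for p in((490,100),(548,152),(530,172),(472,120))]
print(np.array(q)); c=np.mean(q,0);print('head',c)
for p in q:
    u=proj(s,p);print('side crop',400+(u[0]-340)*4,260+(u[1]-265)*4)
r=[onz(t,K(*p),.045) for p in((430,93),(760,41),(782,160),(447,216))];print('rack',np.array(r),np.mean(r,0))
E
```

```text
A [0.6985 0.0792 0.1067] [np.float64(7.717829334045532e-05), np.float64(7.717829334045766e-05)]
B [ 0.5867 -0.0505  0.1265] [np.float64(0.004301273225588258), np.float64(0.004301273225588035)]
C [0.4086 0.1087 0.1187] [np.float64(0.0007766439206474437), np.float64(0.0007766439206475886)]
D [0.5186 0.2339 0.1112] [np.float64(0.00020511632761706475), np.float64(0.00020511632761711077)]
[np.float64(0.1723640528239109), np.float64(0.23895885312200052), np.float64(0.16680837921164582), np.float64(0.2373440088879934)]
(array([ 0.5099, -0.0316,  0.1126]), [np.float64(0.005950153392891379), np.float64(0.005950153392891531)]) (array([0.4361, 0.0287, 0.1122]), [np.float64(0.0009634718443601627), np.float64(0.0009634718443603112)])
[[ 0.5618 -0.2015  0.1   ]
 [ 0.5344 -0.233   0.1   ]
 [ 0.5234 -0.2235  0.1   ]
 [ 0.5508 -0.192   0.1   ]]
head [ 0.5426 -0.2125  0.1   ]
side crop 553.4459453470511 291.3183279675061
side crop 528.0338679729946 355.3686441083039
side crop 498.60600727779797 346.7618955406217
side crop 524.722380815499 283.277423784009
rack [[ 0.5724 -0.1743  0.045 ]
 [ 0.6059 -0.3605  0.045 ]
 [ 0.5386 -0.3731  0.045 ]
 [ 0.5031 -0.1848  0.045 ]] [ 0.555  -0.2732  0.045 ]
```

```bash
cat >> h.py <<'E'
def goal(p,yaw,st=None):
    """shift and rz in tool axes to reach p with tool down, tool y at angle yaw"""
    s=ctrl.get_state();Rt=R.from_quat(s['tcp_rot'])
    y=np.array([np.cos(yaw),np.sin(yaw),0]);z=np.array([0,0,-1.]);x=np.cross(y,z)
    G=R.from_matrix(np.c_[x,y,z])
    return np.round(Rt.inv().apply(np.array(p)-s['eef_pos']),4),np.round((Rt.inv()*G).as_rotvec(),4)
E
python3 - <<'E'
from h import *
w=load('wrist');print(rot(w)[:,2])
print(goal([.46,-.30,.27],-.716))
E
```

```text
[-0.28522705 -0.10811507 -0.95234272]
(array([ 0.3195, -0.228 , -0.0393]), array([-0.0017, -0.0007, -0.483 ]))
```

The rows are not in the units I measure in: shifts go in units of 5 mm and turns go in units of 0.2 rad. I convert before sending: -0.04 m is -8, 0.37 m is 74, -0.48 rad is -2.4.

Call:
run_rows:
  motion: [74,-50,-8,0,0,-2.4,1,74,-50,-8,0,0,-2.4,1,74,-50,-8,0,0,-2.4,1,74,-50,-8,0,0,-2.4,1,74,-50,-8,0,0,-2.4,1,74,-50,-8,0,0,-2.4,1,74,-50,-8,0,0,-2.4,1,74,-50,-8,0,0,-2.4,1,74,-50,-8,0,0,-2.4,1,74,-50,-8,0,0,-2.4,1]

```text
time: 1.4
eef_pos: [0.4983, -0.2627, 0.2708]
tcp_rot: [0.911, 0.412, -0.0, -0.0]
contact_force: [0.6, -1.0, -0.1]
opening: 1.004
finger_force: 0.0
```

```bash
python3 - <<'E'
from h import *
c=snap('wrist','w1')
print(proj(c,[.5426,-.2125,.1]))
print(goal([.47,-.03,.25],.855))
E
```

```text
[316.61870671 141.54645455]
(array([ 0.1562, -0.1749,  0.0209]), array([-9.0000e-04, -3.0000e-04, -1.5761e+00]))
```

View pics/w1.png

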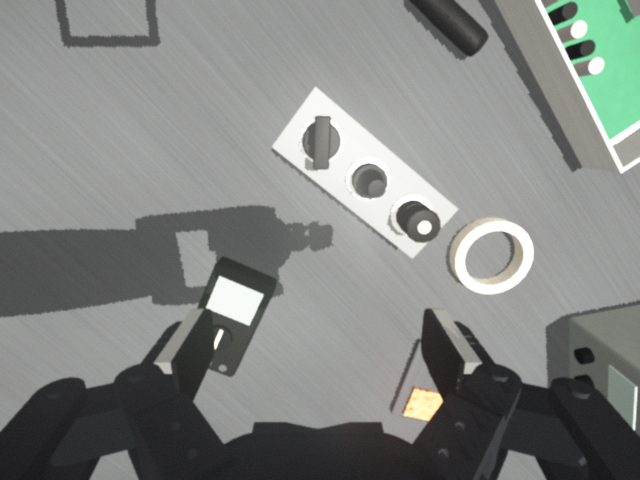

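The bar head is at (322,142) in the wrist picture, with its long axis within about 4° of image-vertical, and the tape and meter are clear of it. Next I'll go over the handle.

Call:
run_rows:
  motion: [34,-38,4,0,0,-0.95,0.7,34,-38,4,0,0,-1.9,0.5,34,-38,4,0,0,-2.85,0.4,34,-38,4,0,0,-3.8,0.4,34,-38,4,0,0,-4.75,0.4,34,-38,4,0,0,-5.7,0.4,34,-38,4,0,0,-6.65,0.4,34,-38,4,0,0,-7.5,0.4,34,-38,4,0,0,-7.88,0.4,34,-38,4,0,0,-7.88,0.4]

```text
time: 2.7
eef_pos: [0.468, -0.0097, 0.2512]
tcp_rot: [0.351, 0.936, -0.0, -0.0]
contact_force: [0.6, 0.3, 0.6]
opening: 0.404
finger_force: 0.0
```

```bash
python3 - <<'E'
from h import *
c=snap('wrist','w2')
for z in(.103,.113):
  print(proj(c,[.473,-.0015,z]))
E
```

```text
[328.39241307 222.43362582]
[328.75529349 225.56447142]
```

View pics/w2.png

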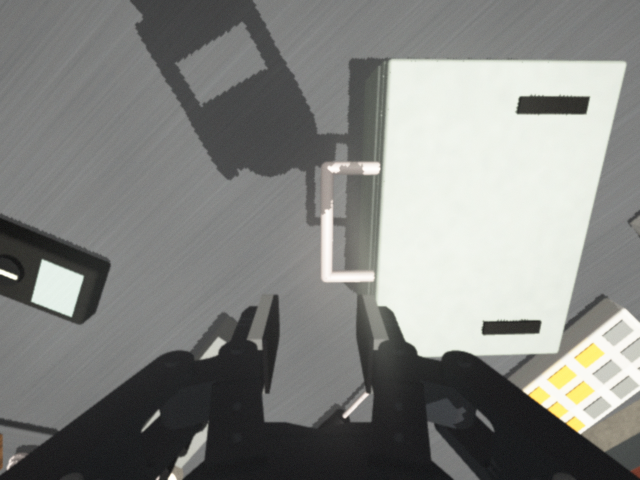

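The bar runs from (327,168) to (327,276), upright in the image, with its middle at (327,221). It matches the prediction within a few pixels.

```bash
python3 - <<'E'
from h import *
np.set_printoptions(precision=4,suppress=True)
t=load('top');s=load('side');w=load('w2');w1=load('w1')
T=lambda x,y:(170+x/2.6667-.3,132+y/2.6667-.3)
h1=tri((t,T(352,260)),(w,(327,168)),(s,(326.5,218)));h2=tri((t,T(276,343)),(w,(327,276)),(s,(282.5,209)))
print(h1,h2,np.linalg.norm(h1[0]-h2[0]))
m=tri((t,T(314,301.5)),(w,(327,221)),(s,(304,213)));print(m)
for z in (.103,.11,.115):print(onz(w,(327,221),z))
d=h2[0]-h1[0];print('yaw y',np.arctan2(d[1],d[0])-np.pi/2)
a=onz(w,(388,60),.116);b=onz(w,(374,295),.116);print('edge yaw',np.arctan2(*(b-a)[1::-1])-np.pi/2)
K=lambda x,y:(360+(x-400)/4-.4,180+y/4-.4)
print(tri((t,K(510,136)),(w1,(322,142))), tri((t,K(510,136)),(w1,(322,142)),(s,(370,282))))
x=m[0];print(goal([x[0],x[1],x[2]-.019],.855))
# predicted lid corners under yaw .855
E
```

```text
(array([ 0.4902, -0.005 ,  0.0849]), [np.float64(0.029364319618951237), np.float64(0.05839002490739404), np.float64(0.034203716807743936)]) (array([ 0.4482, -0.0001,  0.1659]), [np.float64(0.027559647006346766), np.float64(0.0396998277240525), np.float64(0.029264099484383757)]) 0.09133219822109086
(array([ 0.4717, -0.0007,  0.1124]), [np.float64(0.0012047171103703172), np.float64(0.0023989821932702206), np.float64(0.003573600356698968)])
[ 0.4713 -0.0016  0.103 ]
[ 0.4698 -0.0005  0.11  ]
[0.4688 0.0002 0.115 ]
yaw y 1.454963851490553
edge yaw -2.295014777538497
(array([ 0.5455, -0.2164,  0.0728]), [np.float64(0.0004201288346578089), np.float64(0.0004201288346576152)]) (array([ 0.5429, -0.2138,  0.0938]), [np.float64(0.0006622153795643203), np.float64(0.0034712393633880233), np.float64(0.003539588845031518)])
(array([0.003 , 0.0091, 0.1577]), array([-0.0002, -0.0002, -0.0013]))
```

Converted, 0.16 m is 32, 0.11 m is 22.

Call:
run_rows:
  motion: [0.6,1.6,12,0,0,0,0.32,0.6,1.6,22,0,0,0,0.32,0.6,1.6,28,0,0,0,0.32,0.6,1.6,32,0,0,0,0.32,0.6,1.6,32,0,0,0,0.32,0.6,1.6,32,0,0,0,0,0.6,1.6,32,0,0,0,0,0.6,1.6,32,0,0,0,0,0.6,1.6,32,0,0,0,0]
  squeeze: 40

```text
time: 3.88
eef_pos: [0.4704, -0.0022, 0.092]
tcp_rot: [0.349, 0.937, -0.002, -0.0]
contact_force: [-3.6, -5.9, -2.0]
opening: 0.099
finger_force: 38.9
```

Call:
run_rows:
  motion: [0,0.34,-2.6,0,0,0,0,0,1.2,-6.7,0,0,0,0,0,2.52,-10.7,0,0,0,0,0,4.2,-14.6,0,0,0,0,0,6.26,-18.2,0,0,0,0,0,8.68,-21.6,0,0,0,0,0,11.44,-24.8,0,0,0,0,0,14.48,-27.74,0,0,0,0,0,14.48,-27.74,0,0,0,0]
  squeeze: 40

```text
time: 5.0
eef_pos: [0.5191, 0.0534, 0.2338]
tcp_rot: [0.349, 0.937, -0.001, 0.001]
contact_force: [-4.8, -2.6, 7.6]
opening: 0.098
finger_force: 40.6
```

```bash
python3 - <<'E'
from h import *
s=ctrl.get_state();print(goal([.4704,-.0022,.111-.019],.855),s['contact_force'])
E
```

```text
(array([ 0.0009, -0.0738,  0.1419]), array([-0.0011,  0.0035,  0.0024])) [-4.82405889 -2.64715033  7.56863679]
```

Converted, 0.1974 m is 39.48, 0.0933 m is 18.66.

Call:
run_rows:
  motion: [0,3.32,-2.6,0,0,0,0,0,6.9,-4.8,0,0,0,0,0,10.66,-6.68,0,0,0,0,0,14.6,-8.14,0,0,0,0,0,18.66,-9.2,0,0,0,0,0,22.8,-9.9,0,0,0,0,0,27,-10.14,0,0,0,0,0,31.2,-10,0,0,0,0,0,35.4,-9.4,0,0,0,0,0,39.48,-8.4,0,0,0,0]
  squeeze: 40

```text
time: 6.25
eef_pos: [0.6491, 0.2025, 0.2756]
tcp_rot: [0.35, 0.937, -0.0, 0.003]
contact_force: [1.3, -0.7, 9.7]
opening: 0.095
finger_force: 41.4
```

Call:
run_rows:
  motion: [0,1.2,0.4,0,0,0,0,0,1.2,0.4,0,0,0,0,0,1.2,0.4,0,0,0,0]

```text
time: 6.62
eef_pos: [0.6538, 0.2078, 0.2734]
tcp_rot: [0.35, 0.937, 0.002, 0.004]
contact_force: [4.9, 0.1, 6.1]
opening: 0.095
finger_force: 40.8
```

```bash
python3 - <<'E'
from h import *
s=ctrl.get_state();d=-goal([.4704,-.0022,.111-.019],.855)[0];print(d,'angle',np.arctan2(-d[2]+.021,.2094-d[1])-np.arctan2(13,210),np.hypot(-d[2]+.021,.2094-d[1]))
E
```

```text
[-0.002   0.28   -0.1796] angle 1.847376226825225 0.21266104485777362
```

Converted, -0.03 m is -6, -0.08 m is -16.

Call:
run_rows:
  motion: [0,0,0,0,0,0,0.4,0,0,0,0,0,0,0.4,0,0,0,0,0,0,0.4,0,0,-6,0,0,0,0.4,0,0,-12,0,0,0,0.4,0,0,-16,0,0,0,0.4,0,0,-16,0,0,0,0.4]

```text
time: 7.5
eef_pos: [0.6522, 0.2082, 0.3522]
tcp_rot: [0.349, 0.937, 0.001, 0.002]
contact_force: [0.7, -0.1, -0.3]
opening: 0.402
finger_force: 0.0
```

```bash
python3 - <<'E'
from h import *
snap('side','s2');snap('top','t2')
c=np.hstack([cv2.imread('pics/s2.png')[60:330,200:500],cv2.imread('pics/t2.png')[80:350,150:450]])
cv2.imwrite('pics/m2.png',cv2.resize(c,None,fx=1.33,fy=1.33))
print(goal([.545,-.214,.26],-.716))
E
```

```text
(array([-0.196 , -0.3885,  0.089 ]), array([-2.000e-03,  1.000e-04,  1.573e+00]))
```

View pics/m2.png

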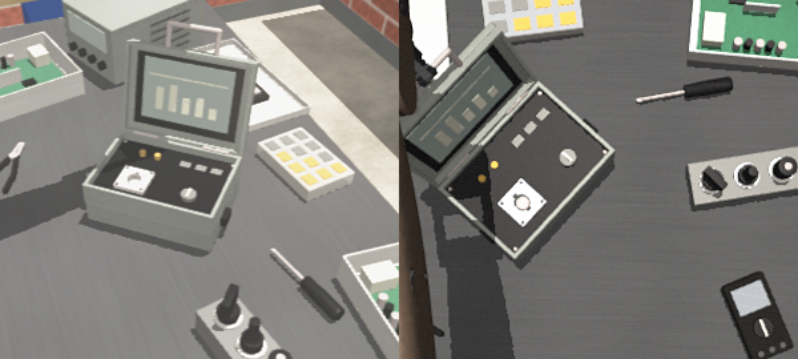

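The lid stands by itself past upright. The socket flange is seen in the top view at about (243,232). I'll look at it from above, already turned for the insertion.

Converted, -0.184 m is -36.8, 0.072 m is 14.4, 1.573 rad is 7.865.

Call:
run_rows:
  motion: [2,-12,0,0,0,0.9,0.7,4,-24,4,0,0,1.8,0.9,6,-34,10,0,0,2.7,1,8.8,-36.8,14.4,0,0,3.6,1,8.8,-36.8,14.4,0,0,4.5,1,8.8,-36.8,14.4,0,0,5.4,1,8.8,-36.8,14.4,0,0,6.3,1,8.8,-36.8,14.4,0,0,7.2,1,8.8,-36.8,14.4,0,0,7.865,1,8.8,-36.8,14.4,0,0,7.865,1]

```text
time: 8.85
eef_pos: [0.4971, 0.0977, 0.2762]
tcp_rot: [0.91, 0.415, -0.001, -0.001]
contact_force: [0.5, -0.2, -0.6]
opening: 0.998
finger_force: 0.0
```

```bash
python3 - <<'E'
from h import *
c=snap('wrist','w3')
p=onz(load('t2'),(243.2,231.9),.083);u=proj(c,p);print(p,u)
x,y=int(u[0])-75,int(u[1])-60
t=cv2.imread('pics/t2.png')[202:262,205:280]
o=np.hstack([cv2.resize(cv2.imread('pics/w3.png')[y:y+120,x:x+100],None,fx=4,fy=4,interpolation=cv2.INTER_CUBIC),cv2.resize(t,(400,320),interpolation=cv2.INTER_CUBIC).copy() if 0 else np.vstack([cv2.resize(t,(400,320),interpolation=cv2.INTER_CUBIC),np.zeros((160,400,3),np.uint8)])])
cv2.imwrite('pics/m3.png',o);print(x,y)
E
```

```text
[0.4981508  0.09728851 0.083     ] [318.15071805 212.75768959]
243 152
```

View pics/m3.png

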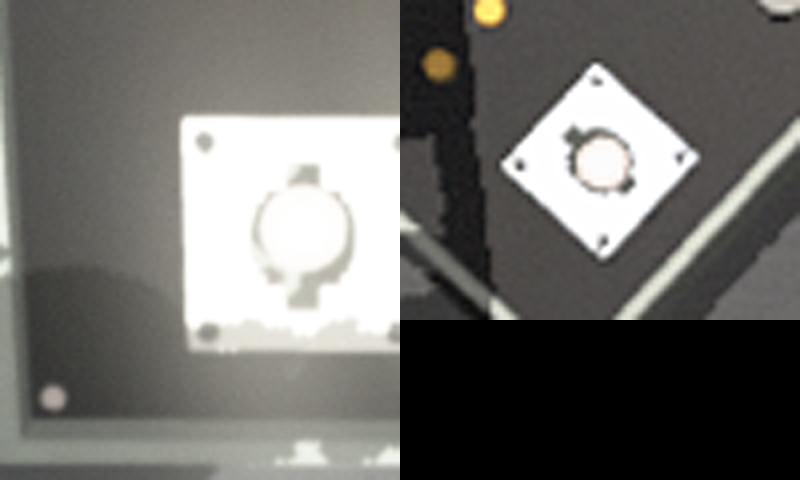

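Hole centre is at (318.4,210.4) in the wrist picture, and the two slots are upright in the image, so the tool yaw matches the socket. In the top picture the flange centre is at (242,231.8).

```bash
python3 - <<'E'
from h import *
np.set_printoptions(precision=4,suppress=True)
t=load('t2');w=load('w3')
print(tri((t,(242.05,231.8)),(w,(318.4,210.4))),onz(t,(242.05,231.8),.083),onz(w,(318.4,210.4),.083))
a=onz(w,(318.4,152+165/4-.4),.083);b=onz(w,(318.4,152+305/4-.4),.083);d=a-b;print('slot yaw',np.arctan2(d[1],d[0]))
a=onz(w,(243+181/4-.4,152+117/4-.4),.083);b=onz(w,(243+190/4-.4,152+350/4-.4),.083);d=a-b;print('flange yaw',np.arctan2(d[1],d[0]),np.linalg.norm(d))
print(ctrl.get_state()['eef_pos'],goal([.52,-.24,.22],-.716))
E
```

```text
(array([0.4991, 0.0993, 0.0826]), [np.float64(0.0008826251476257574), np.float64(0.000882625147625727)]) [0.4983 0.0998 0.083 ] [0.4998 0.0989 0.083 ]
slot yaw 0.8559798299382517
flange yaw 0.8686867887194413 0.05662796986081033
[0.4972 0.0978 0.2765] (array([-0.2403,  0.2384,  0.0564]), array([-0.002 ,  0.0017,  0.0023]))
```

Converted, 0.241 m is 48.2, -0.204 m is -40.8.

Call:
run_rows:
  motion: [-40.8,48.2,0,0,0,0,1,-40.8,48.2,0,0,0,0,1,-40.8,48.2,0,0,0,0,1,-40.8,48.2,4,0,0,0,1,-40.8,48.2,4,0,0,0,1,-40.8,48.2,4,0,0,0,1,-40.8,48.2,4,0,0,0,1]

```text
time: 9.78
eef_pos: [0.5455, -0.2142, 0.2571]
tcp_rot: [0.91, 0.415, -0.0, -0.001]
contact_force: [0.0, -0.4, -0.6]
opening: 0.997
finger_force: 0.0
```

```bash
python3 - <<'E'
from h import *
c=snap('wrist','w4')
u=proj(c,[.5445,-.2145,.1]);print(u,c['xyz'])
x,y=int(u[0])-50,int(u[1])-50
o=cv2.resize(cv2.imread('pics/w4.png')[y:y+100,x:x+130],None,fx=6,fy=6,interpolation=cv2.INTER_CUBIC)
cv2.imwrite('pics/m4.png',o);print(x,y)
E
```

```text
[316.08767022 224.1017054 ] [ 0.59803404 -0.15589217  0.39913773]
266 174
```

View pics/m4.png

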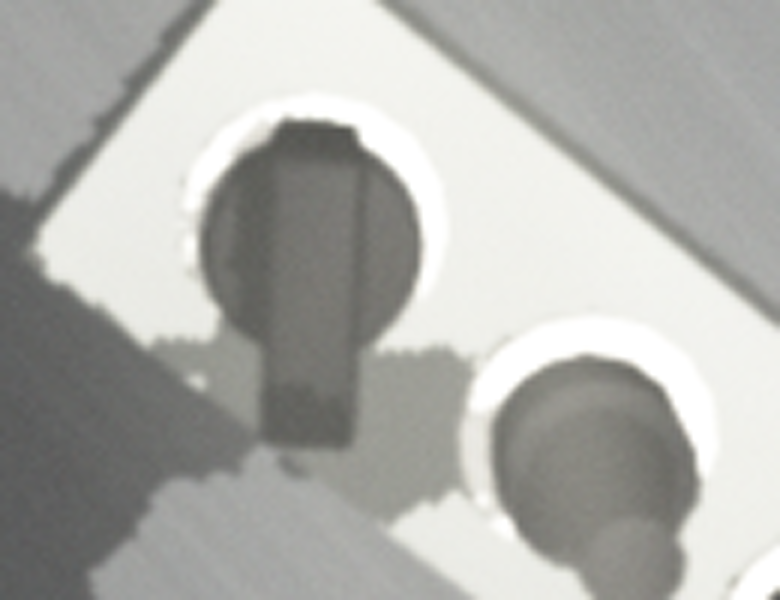

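The top face of the bar has crop corners of about (273,157), (362,160), (355,445) and (263,440). That puts the centre at (317.8,223.6), with the bar turned about 0.03 rad clockwise from the tool.

```bash
python3 - <<'E'
from h import *
np.set_printoptions(precision=4,suppress=True)
t=load('top');w=load('w4');s=load('side')
u=(317.8,223.6)
for z in(.095,.1,.105):print(onz(w,u,z))
print(tri((t,(387.1,213.6)),(w,u)),tri((t,(387.1,213.6)),(w,u),(load('w1'),(322,141))),tri((w,u),(s,(372,282))),tri((w,u),(load('w1'),(322,141))))
p=onz(w,u,.1);print(goal([p[0],p[1],.073],-.746))
E
```

```text
[ 0.545  -0.2161  0.095 ]
[ 0.5459 -0.2151  0.1   ]
[ 0.5468 -0.2141  0.105 ]
(array([ 0.544 , -0.2153,  0.0911]), [np.float64(0.001634967420520393), np.float64(0.0016349674205205496)]) (array([ 0.5447, -0.2153,  0.0911]), [np.float64(0.0019696703464530557), np.float64(0.0015719675411143854), np.float64(0.001403672000623709)]) (array([ 0.5439, -0.2154,  0.0953]), [np.float64(0.0013402595519911163), np.float64(0.0013402595519913351)]) (array([ 0.5462, -0.215 ,  0.1011]), [np.float64(0.00013943780756590102), np.float64(0.00013943780756583561)])
(array([-0.0012,  0.0015,  0.1846]), array([-0.0012, -0.0002,  0.0312]))
```

Converted, 0.1846 m is 36.92, 0.165 m is 33, 0.03 rad is 0.15.

Call:
run_rows:
  motion: [-0.2,0.3,10,0,0,0.15,0.5,-0.2,0.3,20,0,0,0.15,0.5,-0.2,0.3,28,0,0,0.15,0.5,-0.2,0.3,33,0,0,0.15,0.5,-0.2,0.3,36.92,0,0,0.15,0.5,-0.2,0.3,36.92,0,0,0.15,0.5,-0.2,0.3,36.92,0,0,0.15,0.1,-0.2,0.3,36.92,0,0,0.15,0,-0.2,0.3,36.92,0,0,0.15,0,-0.2,0.3,36.92,0,0,0.15,0]
  squeeze: 60

```text
time: 11.08
eef_pos: [0.5472, -0.2164, 0.075]
tcp_rot: [0.916, 0.401, 0.001, 0.001]
contact_force: [-0.5, 2.5, 5.5]
opening: 0.15
finger_force: 62.6
```

Converted, -0.12 m is -24, -0.11 m is -22.

Call:
run_rows:
  motion: [0,0,-4,0,0,0,0,0,0,-10,0,0,0,0,0,0,-16,0,0,0,0,0,0,-22,0,0,0,0,0,0,-24,0,0,0,0,0,0,-24,0,0,0,0]

```text
time: 11.82
eef_pos: [0.5465, -0.2163, 0.194]
tcp_rot: [0.916, 0.401, 0.0, 0.001]
contact_force: [-0.2, -0.5, -0.6]
opening: 0.152
finger_force: 61.7
```

```bash
python3 - <<'E'
from h import *
print(goal([.4996,.099,.195],-.716),ctrl.get_state()['contact_force'])
E
```

```text
(array([ 0.1997, -0.2484, -0.0013]), array([ 0.0014, -0.0001, -0.03  ])) [-0.16005909 -0.46806961 -0.6024326 ]
```

Converted, -0.2484 m is -49.68, -0.22 m is -44, -0.03 rad is -0.15.

Call:
run_rows:
  motion: [6,-8,0,0,0,0,0,14,-18,0,0,0,-0.15,0,22,-28,0,0,0,-0.15,0,30,-38,0,0,0,-0.15,0,36,-44,0,0,0,-0.15,0,39.94,-49.68,0,0,0,-0.15,0,39.94,-49.68,0,0,0,-0.15,0,39.94,-49.68,0,0,0,-0.15,0]

```text
time: 12.82
eef_pos: [0.499, 0.0987, 0.1922]
tcp_rot: [0.91, 0.415, -0.001, -0.0]
contact_force: [0.3, 1.1, -2.0]
opening: 0.148
finger_force: 61.6
```

```bash
python3 - <<'E'
from h import *
snap('side','s5');snap('wrist','w5')
print(goal([.4996,.099,.195],-.716))
a=cv2.imread('pics/s5.png')[110:290,240:400];b=cv2.imread('pics/w5.png')[120:330,210:430]
cv2.imwrite('pics/m5.png',np.hstack([cv2.resize(a,(400,450)),cv2.resize(b,(400,382)) if 0 else cv2.copyMakeBorder(cv2.resize(b,(400,382)),0,68,0,0,0)]))
E
```

```text
(array([ 0.0007, -0.0004, -0.0022]), array([-0.0006,  0.0009, -0.0014]))
```

View pics/m5.png

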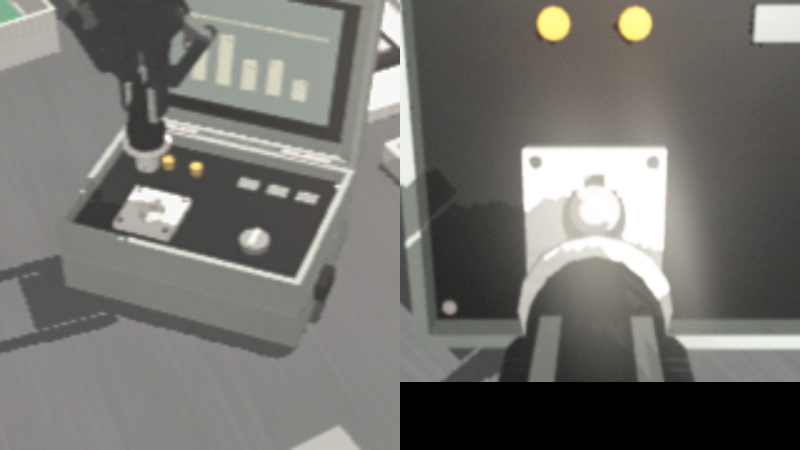

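The detector hangs straight in the grip, and its flange is centred on the hole column (crop 596). Next I'll lower it and watch the force.

Converted, 0.062 m is 12.4, 0.055 m is 11.

Call:
run_rows:
  motion: [0.1,0,5,0,0,0,0,0.1,0,9,0,0,0,0,0.1,0,11,0,0,0,0,0.1,0,12.4,0,0,0,0,0.1,0,12.4,0,0,0,0,0.1,0,12.4,0,0,0,0]

```text
time: 13.68
eef_pos: [0.5004, 0.0995, 0.1322]
tcp_rot: [0.91, 0.414, 0.001, 0.0]
contact_force: [0.7, -0.0, -1.5]
opening: 0.147
finger_force: 61.7
```

Call:
run_rows:
  motion: [0,0,0.6,0,0,0,0,0,0,1.2,0,0,0,0,0,0,1.6,0,0,0,0,0,0,1.6,0,0,0,0,0,0,1.6,0,0,0,0]

```text
time: 14.3
eef_pos: [0.5004, 0.0996, 0.1244]
tcp_rot: [0.91, 0.415, 0.001, 0.0]
contact_force: [-0.7, 0.6, 5.9]
opening: 0.15
finger_force: 62.6
```

Spring-like force, consistent with the lugs being in the slots and the nose on the plunger. I'll push home.

Call:
run_rows:
  motion: [0,0,0.6,0,0,0,0,0,0,1.2,0,0,0,0,0,0,1.6,0,0,0,0,0,0,1.8,0,0,0,0,0,0,1.8,0,0,0,0]
  squeeze: 100

```text
time: 14.92
eef_pos: [0.5007, 0.0997, 0.1166]
tcp_rot: [0.91, 0.415, 0.001, 0.0]
contact_force: [-3.7, 0.4, 11.2]
opening: 0.141
finger_force: 101.4
```

Converted, 0.001 m is 0.2.

Call:
run_rows:
  motion: [0,0,0.2,0,0,0,0,0,0,0.2,0,0,0,0,0,0,0.2,0,0,0,0]

```text
time: 15.3
eef_pos: [0.5008, 0.0997, 0.116]
tcp_rot: [0.91, 0.415, 0.001, 0.0]
contact_force: [-3.6, -0.0, 11.8]
opening: 0.139
finger_force: 101.8
```

Call:
run_rows:
  motion: [0,0,0.2,0,0,0.5,0,0,0,0.2,0,0,1.25,0,0,0,0.2,0,0,2,0,0,0,0.2,0,0,2.75,0,0,0,0.2,0,0,3.5,0,0,0,0.2,0,0,4,0,0,0,0.2,0,0,4,0]

```text
time: 16.18
eef_pos: [0.5023, 0.099, 0.116]
tcp_rot: [1.0, 0.028, 0.003, 0.001]
contact_force: [-1.7, -1.8, 13.2]
opening: 0.143
finger_force: 101.8
```

```bash
python3 - <<'E'
from plant import ctrl
s=ctrl.get_state();print(s['qpos'],s['wrist_torque'])
E
```

```text
[-2.92608911e-03  5.35484875e-02  2.06846575e+00 -1.88831238e-03
  1.01395870e+00  1.51357385e+00] [-0.325019    0.50543826  0.05122034]
```

The rows are not in the units I measure in: shifts go in units of 5 mm and turns go in units of 0.2 rad. I convert before sending: 0.8 rad is 4.

Call:
run_rows:
  motion: [0,0,0,0,0,0.75,0,0,0,0,0,0,1.5,0,0,0,0,0,0,2.25,0,0,0,0,0,0,3,0,0,0,0,0,0,3.5,0,0,0,0,0,0,3.8,0,0,0,0,0,0,4,0,0,0,0,0,0,4,0,0,0,0,0,0,4,0]

```text
time: 17.3
eef_pos: [0.5023, 0.0979, 0.116]
tcp_rot: [0.932, -0.363, 0.003, 0.001]
contact_force: [-2.5, -4.7, 13.8]
opening: 0.146
finger_force: 101.9
```

```bash
python3 - <<'E'
from h import *
s=ctrl.get_state();print(s['qpos'],s['wrist_torque'],s['tcp_rot'])
snap('side','s6');snap('top','t6');snap('wrist','w6')
a=cv2.imread('pics/s6.png')[60:260,200:400];b=cv2.imread('pics/w6.png')[60:330,130:510]
cv2.imwrite('pics/m6.png',np.hstack([cv2.resize(a,(400,400)),cv2.copyMakeBorder(cv2.resize(b,(400,284)),0,116,0,0,0)]))
E
```

```text
[-0.00373155  0.0534516   2.06856434 -0.00509056  1.01436124  2.31261798] [-0.96440854  0.49511049  0.14066689] [ 0.93180106 -0.36295358  0.00321305  0.00107838]
```

View pics/m6.png

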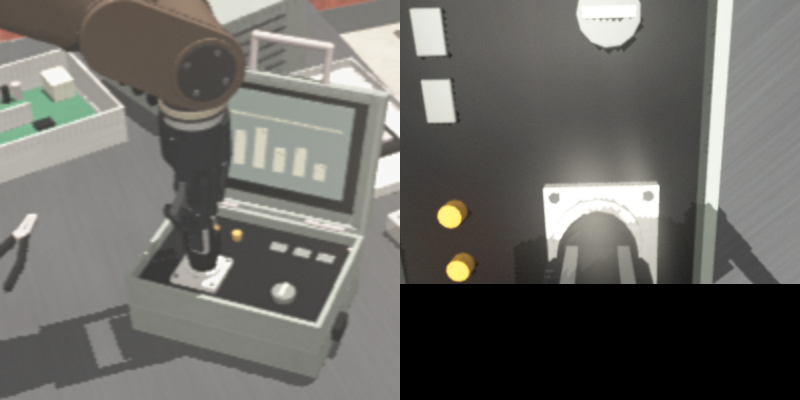

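Detector seated and turned about 1.6 rad, with the lid still standing. To confirm the stop, I'll turn a touch further and watch the torque.

Call:
run_rows:
  motion: [0,0,0.1,0,0,0.2,0,0,0,0.2,0,0,0.3,0,0,0,0.2,0,0,0.3,0,0,0,0.2,0,0,0.3,0]

```text
time: 17.95
eef_pos: [0.5023, 0.0977, 0.116]
tcp_rot: [0.921, -0.391, 0.003, 0.001]
contact_force: [-4.6, -6.1, 17.9]
opening: 0.138
finger_force: 102.7
```

```bash
python3 - <<'E'
from plant import ctrl
s=ctrl.get_state();print(s['qpos'][5],s['wrist_torque'])
E
```

```text
2.3725848958700806 [-1.14802113  0.88923113  0.15472572]
```

Vertical force rises with no further travel, so it's home. Torque is above the spring's 0.14 N m, so it's on the stop. I'll hand in.

```bash
python3 -c "
from plant import ctrl
print(ctrl.sign_off())"
```

```text
the job is handed in; nothing more can be done
None
```

I handed the job in at about 18 s. The lid is standing by itself at roughly 105°, and the detector is still gripped, pressed fully home and turned clockwise to its stop. Force and torque readings put it at both stops, but I couldn't see the test lamp lit in the pictures, and the hand-in printed no verdict.

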